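# Set the leak-test cradle to the scribed line and load the tube

## Task

Push the V-cradle across the steel marking plate until its front edge lies along the long scribed line over its whole length, between the ends of the line; there is no stop to push against. Then pick the loose tube off the bench, lower it into the middle of the two V-rests and let go only once it lies there, leaving the edge still on the line. Touch the cradle by its base plate only: the gripper must not touch the V-rests, and leave the ring flange, the wrench and the hand valve where they are.

Things in the scene. Friction and masses are not known exactly. Their poses are not given: they have to be found in the camera images.
- slab: Dark steel marking plate, fixed, 320 x 440 x 12 mm; origin at the centre of its underside, x along the 320 mm side (roughly away from the robot), y along the 440 mm side, z up. Two white scribed lines run along its x: the long one (190 mm, at y = +60 mm, the one to use) and a short one (80 mm, at y = +135 mm, not used).
- line_mid (a point): Middle of the long scribed line (190 mm long, 2 mm wide, flush), on the plate's top face 12 mm above the bench; x along the line, y across it, in the direction in which the cradle must be pushed.
- line_near (a point): End of the long line at its -x end (nearer the robot), on the plate's top face.
- line_far (a point): End of the long line at its +x end (farther from the robot), on the plate's top face.
- cradle: Loose aluminium base plate, 150 (x) x 100 (y) x 22 mm thick, about 0.8 kg with its V-rests, on the marking plate at the -y side of the line, skewed; origin at the centre of its underside. Front edge: the 150 mm edge at y = +50 mm; push on the opposite edge. Slides at about 3 to 8 N, stops when the push stops, turns if pushed off-centre; two contacts spread along the edge square it up.
- rests: The two steel V-rests fixed on the cradle; origin on the cradle's top face at its centre (22 mm above its underside), same axes. Each is a 90-degree V, 16 mm thick in x, at x = -55 and +55 mm, 64 mm wide in y, rising 29 mm above the base plate, its vertex at the base plate's top. Between them a free gap 94 mm long. The gripper must not touch them.
- edge_near (a point): Corner of the cradle's front edge at x = -75, y = +50 mm, at the underside.
- edge_far (a point): Corner of the cradle's front edge at x = +75, y = +50 mm, at the underside.
- tube: Loose steel tube, 40 mm diameter, 160 mm long, 0.4 kg, lying on the bench, free to roll; origin on its axis at mid-length, 20 mm above the bench, x along its axis (either way round will do). In the V-rests its axis is parallel to the cradle's x, 50 mm above the cradle's underside, with 8 mm free below it and room for a finger on both sides between the rests.
- flange: Loose steel ring flange, 60 mm diameter, 14 mm high, lying on the marking plate near a far corner; to be left alone.
- wrench: Loose wrench, 190 mm long, on the bench to the right of the marking plate; to be left alone.
- valve: Small hand valve standing on the bench at the left, 52 mm diameter, 86 mm high, with a side port; to be left alone.
Not all that is in view belongs to the job. Several things have the shape of the cradle; the one meant has the colours described above.

How it is judged:
By the outcome, as a careful person would: the job done as asked, in the order asked, and still so for the second after the job is handed in, with the robot touching nothing.
It also fails if it takes over 72 s, if anything falls off the work surface, if the arm or the gripper's body presses on something with over 40 N, if the wrist force passes 120 N, or if a joint passes its speed limit or range.

## Robot

A 6-joint arm with a two-finger parallel gripper is mounted at the origin on the work surface. World frame = base frame: x ahead of the robot, y to its left, z up, the work surface at z = 0. Lengths are in m, angles in rad, forces in N, time in s.
With the tool pointing down it reaches from about 0.375 to 0.825 m from the base axis. Payload 5.5 kg.
Tool frame: the origin (TCP) lies between the finger pads; the fingertips stand 22 mm ahead of it and the grasp point (between the pads) lies 3 mm ahead of it; z points along the fingers, y is the line along which they close (so a half turn about z gives the same grasp; the last joint's range is limited). The gripper opens to 85 mm and grips with 20 to 120 N. Pads are 22 mm wide; open, the fingers measure 114 mm over their backs; the gripper's body (76 mm by 85 mm) begins 54 mm behind the grasp point. The pads swing forward as they close: fully open they stand 13 mm farther back than shut.
Start: joints at [1.123, 0.314, -0.047, 1.21, 0, 1.571], TCP at [0.26, 0.541, 0.253] pointing down, gripper open.
Joint ranges: [-2.67, 2.67], [-0.69, 1.73], [-1.03, 1.25], [-2.08, 2.16], [-1.42, 1.45], [-3.14, 3.14]. Speed limits (rad/s): [2.39, 2.39, 3.01, 3.14, 3.14, 3.14].

## Interface

Orientations are given as a rotation vector (axis times angle).
In Python, from rig import r gives the robot as it stands.
- The arm moves only by the shell command python3 -m jog 'ROWS' [FORCE]. ROWS is JSON, a list of rows, each a list of 7 numbers: the shift along the tool's x, y, z in mm, then the turn, a rotation vector about the tool's x, y, z in degrees, then the closure, from -1 (fully open) to 1 (shut). A call has 1 to 12 rows; each row shifts and turns the commanded pose from where the row before left it, along the tool's axes as they then stand; what a row does not reach is not made up. A row lasts 1/10 s, in which the tool goes at most 50 mm and 8.59 degrees, less where a joint would pass 70% of its speed; a pose out of reach is approached as far as the arm can. A call with a gripper value outside its range is refused whole. The fingers move at their own pace and stop on an object; FORCE is the grip in N (left out, the last holds). Time passes only in rows, so rows that do not move let the fingers close. It gives the time, the measured TCP pose, the force, the opening and the grip force at its end, in the units of the state.
- r.get_obs(): the state, without advancing time (a new reading comes with each control period).
- r.grab_frame(name): name is "scene" or "top" or "wrist"; returns the picture (400x640x3 uint8, red, green, blue); there is no depth.
- r.calibration(name): a dict with "mtx" (3x3 intrinsics, pixels), "distortion" ([k1, k2, p1, p2, k3] as OpenCV has them; the pictures are not rectified), "rvec" (rotation vector, rad) and "tvec" (3), from world to camera coordinates, as OpenCV has them. Camera axes: x right, y down, z forward; pixel columns grow to the right and rows downward; lengths in m; the calibration is good to about 2 mm. A picture is of the moment at which its call begins: read the wrist's pose just before it. calibration takes no time and is no camera call; for the wrist camera it gives the pose at the moment of the call.
- r.job_done(): hands the job in; it is judged then, once.
The state is a dict: "time": time; "q": joint angles; "dq": joint speeds; "effort": joint torques, N m; "eef_pos": TCP position; "tcp_rot": TCP orientation; "wrist_force": force on the tool from outside, world axes, zero at the start; "ft_torque": the same for the moment, N m; "width": opening from 0.0 (shut) to 1.0 (fully open); "grasp_force": force on a finger pad.
Only numpy, scipy, OpenCV 4.12 (cv2) and the standard library are available. Lean on these libraries where they do the work, as an engineer would, in place of code of your own. Each camera call takes 0.05 s, during which the arm holds its last target. There are 200 camera calls.

## Working session

There is one attempt and no reset: what is moved stays moved. The work goes in short steps, Python scripts to look and compute and a shell command to move; the robot and the scene stay as the last step left them, time stands still between calls to the robot, and variables do not carry over. Pictures are saved under pics/ and viewed, at most 10 in all, crops included, and the job is handed in when it is done.

```bash
ls; mkdir -p pics; python3 - <<'E'
from rig import r
import cv2
o=r.get_obs();print(o)
for n in("scene","top"):
    cv2.imwrite(f"pics/{n}0.png",r.grab_frame(n)[...,::-1]); c=r.calibration(n);print(c)
print(r.calibration("wrist"))
E
```

```text
pics
{'time': 0.0, 'q': array([ 1.12301926e+00,  3.14204673e-01, -4.80286024e-02,  1.21019526e+00,
        1.08182562e-05,  1.57079009e+00]), 'dq': array([ 0.00089419, -0.00010285,  0.00070694, -0.00036601,  0.00282249,
       -0.00078875]), 'effort': array([-1.87505971e-04, -5.39590502e+01,  3.39745975e+01,  1.90578809e-02,
       -7.01858198e-05, -9.63920741e-06]), 'eef_pos': array([0.25955274, 0.54038644, 0.25246945]), 'tcp_rot': array([-6.97412556e-01, -3.06282072e+00,  2.49581149e-03]), 'wrist_force': array([-0.74069853,  0.00280818, -0.10490357]), 'ft_torque': array([-0.01035037,  0.00743963,  0.00464017]), 'grasp_force': 0.0, 'width': 0.9997956163699576}
{'mtx': array([[496.51318775,   0.        , 329.55126283],
       [  0.        , 496.51318775, 197.68294137],
       [  0.        ,   0.        ,   1.        ]]), 'distortion': array([-0.02562457,  0.        ,  0.        ,  0.        ,  0.        ]), 'rvec': array([ 0.95112495,  2.375803  , -1.15178186]), 'tvec': array([ 0.4406161 , -0.0819457 ,  1.62486209])}
{'mtx': array([[398.93630774,   0.        , 317.47706038],
       [  0.        , 398.93630774, 187.85766172],
       [  0.        ,   0.        ,   1.        ]]), 'distortion': array([0.00945299, 0.        , 0.        , 0.        , 0.        ]), 'rvec': array([ 2.18629664, -2.2037982 ,  0.07137155]), 'tvec': array([-0.16223184,  0.46812404,  1.46738106])}
{'mtx': array([[304.1247564 ,   0.        , 318.14160656],
       [  0.        , 304.1247564 , 204.0021775 ],
       [  0.        ,   0.        ,   1.        ]]), 'distortion': array([-0.04094512,  0.        ,  0.        ,  0.        ,  0.        ]), 'rvec': array([-2.45162986, -1.54052449, -0.2142298 ]), 'tvec': array([-0.59899028, -0.03603098,  0.37986763])}
```

View pics/top0.png

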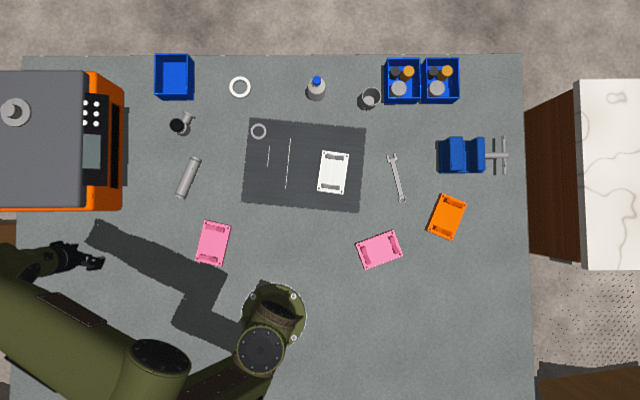

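View pics/scene0.png

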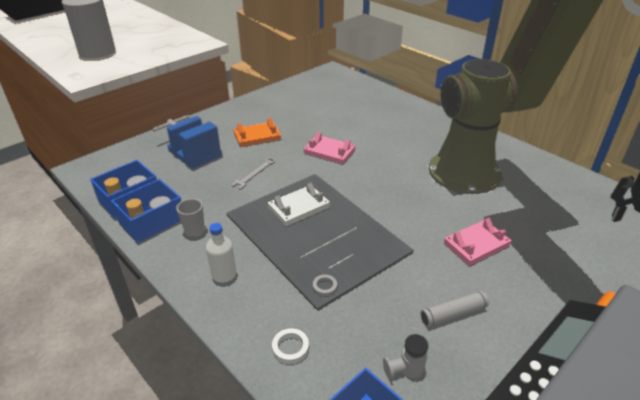

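The top view shows the marking plate at (242-366, 118-212), the white/aluminium cradle at (333,172), the long line at x≈288, the tube at (188,177), the valve at (183,125) and the wrench at (397,178). I'll enlarge this area next.

```bash
cat > h.py <<'E'
import numpy as np, cv2
from rig import r
def w(name,px,z,c=None):
    c=c or r.calibration(name)
    p=cv2.undistortPoints(np.array(px,float).reshape(-1,1,2),c["mtx"],c["distortion"])[:,0]
    R=cv2.Rodrigues(c["rvec"])[0]; C=-R.T@c["tvec"]
    d=np.c_[p,np.ones(len(p))]@R
    return C+d*((z-C[2])/d[:,2])[:,None]
def px(name,P,c=None):
    c=c or r.calibration(name)
    return cv2.projectPoints(np.array(P,float).reshape(-1,1,3),c["rvec"],c["tvec"],c["mtx"],c["distortion"])[0][:,0]
E
python3 - <<'E'
import cv2
a=cv2.imread("pics/top0.png")[110:220,165:365]
cv2.imwrite("pics/crop0.png",cv2.resize(a,None,fx=4,fy=4,interpolation=cv2.INTER_CUBIC))
E
```

```text
(no output)
```

View pics/crop0.png

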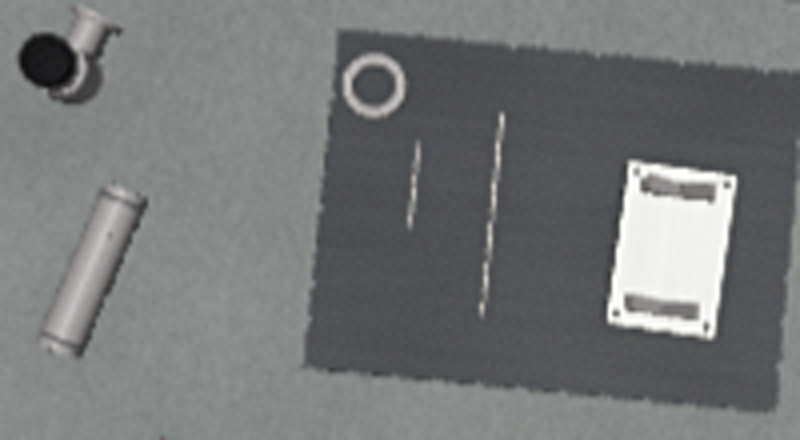

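The crop (4x, offset 165,110) shows the line from (502,113) to (482,318). The cradle's top corners are (630,160), (736,176), (715,338) and (608,324). The tube axis runs from about (125,190) to (62,348).

```bash
python3 - <<'E'
from h import *
f=lambda L:[(165+(a+.5)/4-.5,110+(b+.5)/4-.5) for a,b in L]
np.set_printoptions(precision=4,suppress=True)
l=w("top",f([(502,113),(482,318)]),.012);print("line",l,np.linalg.norm(l[0]-l[1]))
c=w("top",f([(630,160),(736,176),(715,338),(608,324)]),.034);print("cradle",c,c.mean(0),[np.linalg.norm(c[i]-c[i-1]) for i in range(4)])
t=w("top",f([(125,190),(62,348)]),.03);print("tube",t,t.mean(0),np.linalg.norm(t[0]-t[1]))
ang=lambda d:np.degrees(np.arctan2(d[1],d[0]))
print(ang(l[0]-l[1]),ang(c[0]-c[3]),ang(c[1]-c[2]),ang(t[0]-t[1]))
u=(l[0]-l[1])/np.linalg.norm(l[0]-l[1]); n=np.array([-u[1],u[0],0]);m=l.mean(0)
print("u",u,"n",n)
for p in [c[3],c[0],c.mean(0)]: print("along,across",(p-m)@u,(p-m)@n)
o=r.get_obs();R=cv2.Rodrigues(o["tcp_rot"])[0];print(R)
k=r.calibration("wrist");Rc=cv2.Rodrigues(k["rvec"])[0];print("cam in tool",R.T@(-Rc.T@k["tvec"]-o["eef_pos"]),R.T@Rc.T)
E
```

```text
line [[ 0.6552 -0.0651  0.012 ]
 [ 0.4632 -0.0457  0.012 ]] 0.19301656772842293
cradle [[ 0.6066 -0.1841  0.034 ]
 [ 0.5911 -0.2816  0.034 ]
 [ 0.4419 -0.2605  0.034 ]
 [ 0.4555 -0.1626  0.034 ]] [ 0.5238 -0.2222  0.034 ] [np.float64(0.15262111464039088), np.float64(0.098729660917574), np.float64(0.1506426809950064), np.float64(0.09879500912469662)]
tube [[0.5827 0.2807 0.03  ]
 [0.4377 0.3367 0.03  ]] [0.5102 0.3087 0.03  ] 0.15541656772347368
-5.764835839862422 -8.091029809488754 -8.06098342051566 -21.124560933301233
u [ 0.9949 -0.1004  0.    ] n [0.1004 0.9949 0.    ]
along,across -0.09235586015611195 -0.11708898213827876
along,across 0.06013948607864297 -0.1232836581441374
along,across -0.018452623008289613 -0.16950932247218853
[[-0.9014  0.433  -0.0007]
 [ 0.433   0.9014 -0.0014]
 [ 0.     -0.0015 -1.    ]]
cam in tool [ 0.0696  0.0003 -0.1211] [[-0.0013 -0.961  -0.2765]
 [ 1.     -0.001  -0.0011]
 [ 0.0008 -0.2765  0.961 ]]
```

```bash
python3 -m jog '[[0,0,0,0,0,7.8,-1],[0,0,0,0,0,7.8,-1],[0,0,0,0,0,7.8,-1],[0,0,0,0,0,7.8,-1],[0,0,0,0,0,7.8,-1],[0,0,0,0,0,7.8,-1],[0,0,0,0,0,7.8,-1],[0,0,0,0,0,7.8,-1],[0,0,0,0,0,7.7,-1],[-20,11,0,0,0,0,-1],[-40,22,0,0,0,0,-1],[-40,22,0,0,0,0,-1]]' 40
python3 -m jog '[[-40,23,0,0,0,0,-1],[-40,23,0,0,0,0,-1],[-40,23,0,0,0,0,-1],[-40,23,0,0,0,0,-1],[-40,23,0,0,0,0,-1],[-40,23,0,0,0,0,-1],[-40,23,0,0,0,0,-1],[-40,23,0,0,0,0,-1],[-40,23,0,0,0,0,-1],[-40,23,0,0,0,0,-1],[-40,23,0,0,0,0,-1],[-40,23,0,0,0,0,-1]]'
python3 -m jog '[[-20,10,0,0,0,0,-1],[0,0,0,0,0,0,-1],[0,0,0,0,0,0,-1],[0,0,0,0,0,0,-1]]'
python3 - <<'E'
from h import *
import pickle
o=r.get_obs();print(o["q"])
c=r.calibration("wrist");im=r.grab_frame("wrist")[...,::-1];cv2.imwrite("pics/w1.png",im);pickle.dump(c,open("w1.pkl","wb"))
E
```

```text
time: 1.3
eef_pos: [0.3044, 0.4347, 0.2525]
tcp_rot: [2.328, 2.109, -0.002]
wrist_force: [1.3, -0.4, 0.4]
width: 1.004
grasp_force: 0.0
time: 2.5
eef_pos: [0.5312, -0.0713, 0.2531]
tcp_rot: [-2.33, -2.106, 0.0]
wrist_force: [-0.2, -0.6, 0.2]
width: 1.0
grasp_force: 0.0
time: 2.9
eef_pos: [0.5383, -0.0894, 0.2531]
tcp_rot: [-2.329, -2.107, 0.0]
wrist_force: [0.1, -0.5, 0.4]
width: 1.002
grasp_force: 0.0
[-1.64857809e-01  2.12154122e-01 -1.80279330e-01  1.17921069e+00
  3.48232503e-04  1.50558955e+00]
```

View pics/w1.png

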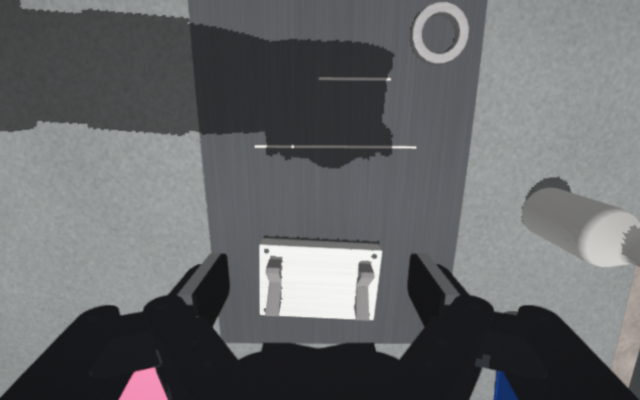

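The wrist view shows the line from (255,146) to (416,148). The cradle's front top edge runs from (260,244) to (382,241) and its rear edge lies at about row 317-320. I'll fit these subpixel.

```bash
cat >> h.py <<'E'
np.set_printoptions(precision=4,suppress=True)
def colfit(g,cols,r0,r1,mode):
    """line (mode 'l': centroid of bright) or edge ('e': max gradient) row per column -> robust points"""
    P=[]
    for x in cols:
        s=g[r0:r1,x].astype(float)
        v=np.clip(s-np.median(s)-15,0,None) if mode=='l' else np.abs(np.diff(s))
        v=v*(v>.3*v.max())
        if v.sum()>0: P.append((x,r0+(v*np.arange(len(v))).sum()/v.sum()+(.5 if mode=='e' else 0)))
    P=np.array(P); k=np.polyfit(*P.T,1); d=P[:,1]-np.polyval(k,P[:,0]); m=abs(d)<=max(.3,1.5*np.median(abs(d)))
    return np.polyfit(*P[m].T,1), d[m].std()
E
python3 - <<'E'
from h import *
import pickle
c=pickle.load(open("w1.pkl","rb"));g=cv2.imread("pics/w1.png",0)
kl,s1=colfit(g,range(262,412),140,154,'l');print(kl,s1)
# front top edge: threshold white (>200)
P=[]
def edge(cols,r0,r1):
    P=[]
    for x in cols:
        s=g[r0:r1,x].astype(float); i=np.argmax(s>160); P.append((x,r0+i-(s[i]-160)/(s[i]-s[i-1]) if i else r0))
    P=np.array(P);k=np.polyfit(*P.T,1);return k,(P[:,1]-np.polyval(k,P[:,0])).std()
ke,s2=edge(range(266,376),235,256);print(ke,s2)
print("rows300:",[int(v) for v in g[285,250:270]],[int(v) for v in g[285,365:390]])
at=lambda k,x:(x,np.polyval(k,x))
L=w("",[at(kl,254.5),at(kl,416.5)],.012,c);E=w("",[at(ke,260),at(ke,382)],.034,c)
B=w("",[(260.5,318),(377.5,321)],.034,c)
print("L",L,np.linalg.norm(L[1]-L[0]));print("E",E,np.linalg.norm(E[1]-E[0]));print("B",B)
ang=lambda d:np.degrees(np.arctan2(d[1],d[0]));print(ang(L[1]-L[0]),ang(E[1]-E[0]))
u=(L[1]-L[0])/np.linalg.norm(L[1]-L[0]);n=np.array([-u[1],u[0],0]);m=L.mean(0)
for p in [*E,*B]:print((p-m)@u,(p-m)@n)
print("tool yaw",ang(cv2.Rodrigues(r.get_obs()["tcp_rot"])[0][:,1]), "tcp rel", (r.get_obs()["eef_pos"]-m)@u,(r.get_obs()["eef_pos"]-m)@n)
E
```

```text
[  0.0059 144.3723] 0.11369750066064521
[  0.049  231.0978] 0.09302461279726326
rows300: [95, 95, 96, 95, 96, 96, 97, 98, 110, 166, 228, 239, 240, 240, 240, 240, 240, 233, 204, 159] [159, 162, 167, 188, 222, 238, 242, 243, 243, 243, 244, 239, 203, 136, 100, 95, 94, 95, 97, 97, 97, 96, 96, 95, 96]
L [[ 0.4676 -0.045   0.012 ]
 [ 0.6578 -0.0652  0.012 ]] 0.1912428569248554
E [[ 0.4605 -0.1601  0.034 ]
 [ 0.6074 -0.1829  0.034 ]] 0.14863895141027963
B [[ 0.4445 -0.2649  0.034 ]
 [ 0.5975 -0.285   0.034 ]]
-6.05482057049518 -8.801903169255212
-0.09054805500942742 -0.11524185156100086
0.05792008470249388 -0.12236571054534953
-0.09539718902345634 -0.22114539918697138
0.05887114521742533 -0.22495194433111318
tool yaw -5.682059402070937 tcp rel -0.020574429384323557 -0.036585525119127
```

```bash
python3 -m jog '[[0,0,0,0,0,0.37,-1],[-46,0,0,0,0,0,-1],[-46,0,0,0,0,0,-1],[-46,0,0,0,0,0,-1],[-46,0,0,0,0,0,-1],[-46,0,0,0,0,0,-1],[0,0,45,0,0,0,-1],[0,0,45,0,0,0,-1],[0,0,45,0,0,0,-1],[0,0,45,0,0,0,-1],[0,0,25,0,0,0,-1],[0,0,11,0,0,0,-1]]'
python3 -m jog '[[0,0,0,0,0,0,-1],[0,0,0,0,0,0,-1],[0,0,0,0,0,0,-1]]'
python3 - <<'E'
from h import *
im=r.grab_frame("scene")[...,::-1];a=im[150:260,230:400];b=r.grab_frame("wrist")[...,::-1]
cv2.imwrite("pics/s2.png",np.vstack([cv2.resize(a,(510,330),interpolation=cv2.INTER_CUBIC),cv2.resize(b[100:,60:580],(510,264))]))
E
```

```text
time: 4.15
eef_pos: [0.5126, -0.317, 0.0344]
tcp_rot: [-2.333, -2.098, 0.002]
wrist_force: [-0.6, 0.4, 0.5]
width: 1.002
grasp_force: 0.0
time: 4.45
eef_pos: [0.5159, -0.3198, 0.0394]
tcp_rot: [2.334, 2.098, 0.002]
wrist_force: [0.2, -0.9, 0.0]
width: 1.0
grasp_force: 0.0
```

View pics/s2.png

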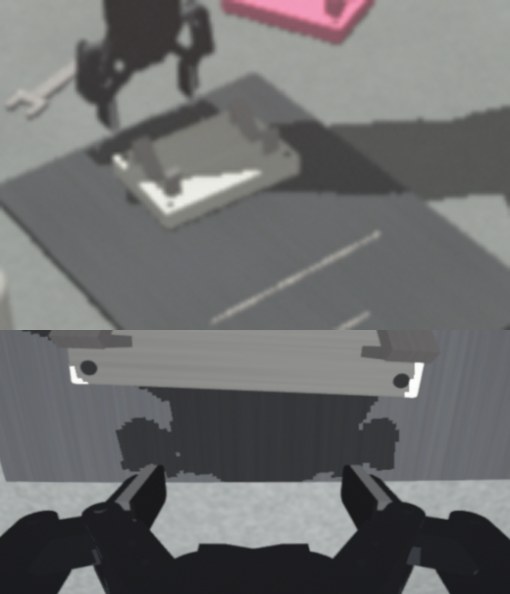

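Fingers are behind the rear edge, roughly centred on it, with about 35 mm of gap. Pushing now, with a slight sideways component to centre the cradle on the line.

```bash
python3 -m jog '[[10,0,3,0,0,0,-1],[10,0,0,0,0,0,-1],[6,0,0,0,0,0,-1],[5,0,0,0,0,0,-1],[5,0,0,0,0,0,-1],[5,0,0,0,0,0,-1],[5,0,0,0,0,0,-1],[5,1,0,0,0,0,-1],[5,1,0,0,0,0,-1],[5,1,0,0,0,0,-1],[5,1,0,0,0,0,-1],[5,1,0,0,0,0,-1]]'
python3 -m jog '[[6,1.5,0,0,0,0,-1],[6,1.5,0,0,0,0,-1],[6,1.5,0,0,0,0,-1],[6,1.5,0,0,0,0,-1],[6,1.5,0,0,0,0,-1],[6,1.5,0,0,0,0,-1],[6,1.5,0,0,0,0,-1],[5,1.5,0,0,0,0,-1],[4,1,0,0,0,0,-1],[3,0,0,0,0,0,-1],[0,0,0,0,0,0,-1],[0,0,0,0,0,0,-1]]'
python3 - <<'E'
from h import *
import pickle
c=r.calibration("wrist");im=r.grab_frame("wrist")[...,::-1];cv2.imwrite("pics/w3.png",im);pickle.dump(c,open("w3.pkl","wb"))
o=r.get_obs();d=o["eef_pos"]-[.5627,-.0551,.012];print(o["eef_pos"],d@[.1055,.9944,0],d@[.9944,-.1055,0])
E
```

```text
time: 5.75
eef_pos: [0.527, -0.2488, 0.0344]
tcp_rot: [2.337, 2.099, -0.0]
wrist_force: [-0.6, -3.8, 1.1]
width: 0.999
grasp_force: 2.0
time: 6.95
eef_pos: [0.5456, -0.1958, 0.0341]
tcp_rot: [-2.336, -2.099, -0.002]
wrist_force: [0.1, 0.3, -0.5]
width: 1.001
grasp_force: 0.1
[ 0.5454 -0.1958  0.034 ] -0.1417621384637523 -0.0023638506037697415
```

View pics/w3.png

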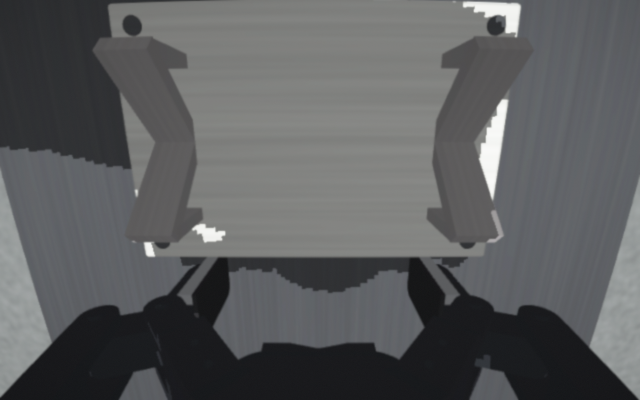

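The cradle has squared up: its rear edge is horizontal at row 256, from x=150 to 486, both fingers touch it, and its front top edge is at row ~3.

```bash
python3 - <<'E'
from h import *
import pickle
c=pickle.load(open("w3.pkl","rb"));g=cv2.imread("pics/w3.png",0)
kr,s=colfit(g,range(235,405),250,262,'e');kf,s2=colfit(g,range(150,450),0,12,'e');print(kr,s,kf,s2)
q=w("",[(148,np.polyval(kr,148)),(486,np.polyval(kr,486)),(109,np.polyval(kf,109)),(520,np.polyval(kf,520))],.034,c)
u=np.array([.9944,-.1055,0]);n=np.array([.1055,.9944,0])
for p in q: d=p-[.5627,-.0551,0];print(d@u,d@n)
print(r.get_obs()["eef_pos"])
E
```

```text
[ -0.0001 256.7013] 0.0910510953949932 [ 0.0158 -1.6248] 1.267766827700882
-0.07702345635044597 -0.130623725150446
0.07279417409300377 -0.1308947483805176
-0.07675840077263898 -0.029839747734258126
0.07158171526943503 -0.032405828817996356
[ 0.5454 -0.1958  0.034 ]
```

```bash
python3 -m jog '[[3,0,0,0,0,0,-1],[5,0,0,0,0,0,-1],[5,0,0,0,0,0,-1],[5,0,0,0,0,0,-1],[4,0,0,0,0,0,-1],[3,0,0,0,0,0,-1],[2,0,0,0,0,0,-1],[0,0,0,0,0,0,-1],[0,0,0,0,0,0,-1],[0,0,0,0,0,0,-1],[-5,0,0,0,0,0,-1],[-10,0,0,0,0,0,-1]]'
python3 -m jog '[[-10,0,0,0,0,0,-1],[0,0,-15,0,0,0,-1],[0,0,-40,0,0,0,-1],[0,0,-30,0,0,0,-1],[40,0,0,0,0,0,-1],[40,0,0,0,0,0,-1],[30,0,0,0,0,0,-1],[0,0,0,0,0,0,-1],[0,0,0,0,0,0,-1],[0,0,0,0,0,0,-1],[0,0,0,0,0,0,-1]]'
python3 - <<'E'
from h import *
import pickle
c=r.calibration("wrist");im=r.grab_frame("wrist")[...,::-1];cv2.imwrite("pics/w4.png",im);pickle.dump(c,open("w4.pkl","wb"))
E
```

```text
time: 8.2
eef_pos: [0.5469, -0.1848, 0.0344]
tcp_rot: [-2.336, -2.101, -0.0]
wrist_force: [0.3, -1.0, -0.5]
width: 1.0
grasp_force: 0.0
time: 9.3
eef_pos: [0.5574, -0.0866, 0.1192]
tcp_rot: [2.339, 2.097, -0.0]
wrist_force: [1.1, -0.1, -0.3]
width: 0.997
grasp_force: 0.0
```

View pics/w4.png

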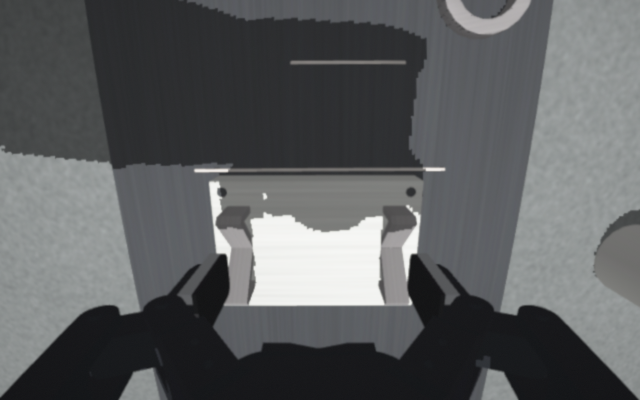

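The line runs from (195,170) to (444,170) and the cradle front (top edge at row ~176) is just short of it. I'll read profiles for the remaining gap.

```bash
python3 - <<'E'
from h import *
import pickle
c=pickle.load(open("w4.pkl","rb"));g=cv2.imread("pics/w4.png",0).astype(int)
for x in (200,225,250,290,330,370,405,418,435): print(x,g[163:182,x])
kl,s=colfit(g,list(range(197,226))+list(range(426,443)),164,176,'l');print(kl,s)
kl2,s=colfit(g,range(240,415),164,174,'l');print(kl2,s)
L=w("",[(194.5,np.polyval(kl,194.5)),(445,np.polyval(kl,445))],.012,c);print(L,np.linalg.norm(L[1]-L[0]))
u=(L[1]-L[0])/np.linalg.norm(L[1]-L[0]);n=np.array([-u[1],u[0],0]);m=L.mean(0)
for z,rows in((.012,(172,173)),(.034,(173,174,175,176,177))):
  for row in rows: print(z,row,[[round(v,4) for v in ((p-m)@u,(p-m)@n)] for p in w("",[(212,row),(424,row)],z,c)])
print(w("",[(220,305),(418,305)],.034,c)@np.c_[u,n]-m@np.c_[u,n])
R=cv2.Rodrigues(r.get_obs()["tcp_rot"])[0];print("line in tool",R.T@u)
E
```

```text
200 [ 51  68  89  95 104 142 206 233 221 154 104  95  95  95  95  95  95  95
  95]
225 [ 57  76  93  97 108 152 212 232 211 126  61  57  82 104 110 111 111 112
 115]
250 [ 47  48  47  48  56  82 110 117  99  65  49  57  83 105 111 112 111 112
 116]
290 [ 49  49  49  49  62  94 115 111  87  59  51  59  87 107 112 112 112 114
 118]
330 [ 47  48  47  50  68  99 116 106  77  54  49  64  90 107 111 112 113 116
 121]
370 [ 46  46  46  52  74 102 115 100  69  49  48  63  89 108 113 113 114 118
 123]
405 [ 47  47  46  54  79 107 117 101  66  47  49  62  88 107 113 113 115 118
 123]
418 [ 48  48  48  54  79 108 118 103  66  49  47  48  49  56  77  99 112 118
 123]
435 [ 93  92  93 105 154 218 236 220 141  96  93  93  93  94  93  94  94  94
  93]
[ -0.0058 171.3351] 0.09797750668995367
[ -0.0033 170.2026] 0.12020100914475518
[[ 0.4676 -0.0453  0.012 ]
 [ 0.6575 -0.0651  0.012 ]] 0.19092779402904456
0.012 172 [[np.float64(-0.0821), np.float64(-0.0015)], [np.float64(0.0795), np.float64(-0.0025)]]
0.012 173 [[np.float64(-0.0822), np.float64(-0.0023)], [np.float64(0.0796), np.float64(-0.0032)]]
0.034 173 [[np.float64(-0.0743), np.float64(0.0017)], [np.float64(0.0718), np.float64(0.0008)]]
0.034 174 [[np.float64(-0.0744), np.float64(0.001)], [np.float64(0.0719), np.float64(0.0001)]]
0.034 175 [[np.float64(-0.0745), np.float64(0.0003)], [np.float64(0.072), np.float64(-0.0006)]]
0.034 176 [[np.float64(-0.0746), np.float64(-0.0004)], [np.float64(0.072), np.float64(-0.0013)]]
0.034 177 [[np.float64(-0.0746), np.float64(-0.0011)], [np.float64(0.0721), np.float64(-0.002)]]
[[-0.0792 -0.1035]
 [ 0.077  -0.1044]]
line in tool [ 0.0047  1.     -0.0001]
```

```bash
python3 -m jog '[[-40,0,0,0,0,-0.28,-1],[-40,0,0,0,0,0,-1],[-30,0,0,0,0,0,-1],[0,0,0,0,0,0,-1],[0,0,40,0,0,0,-1],[0,0,35,0,0,0,-1],[0,0,10,0,0,0,-1],[0,0,0,0,0,0,-1],[10,0,0,0,0,0,-1],[8,0,0,0,0,0,-1],[5,0,0,0,0,0,-1],[0,0,0,0,0,0,-1]]'
python3 -m jog '[[1,0,0,0,0,0,-1],[2,0,0,0,0,0,-1],[1,0,0,0,0,0,-1],[0,0,0,0,0,0,-1],[0,0,0,0,0,0,-1],[0,0,0,0,0,0,-1],[0,0,0,0,0,0,-1]]'
python3 - <<'E'
from h import *
o=r.get_obs();d=o["eef_pos"]-[.56255,-.0552,.012];print(o["eef_pos"],d@[.1037,.9946,0],d@[.9946,-.1037,0])
R=cv2.Rodrigues(o["tcp_rot"])[0];print("line in tool",R.T@[.9946,-.1037,0])
E
```

```text
time: 10.55
eef_pos: [0.5493, -0.1709, 0.0354]
tcp_rot: [2.329, 2.106, 0.002]
wrist_force: [-0.1, -0.2, -0.6]
width: 0.999
grasp_force: 0.0
time: 11.25
eef_pos: [0.5492, -0.1687, 0.0346]
tcp_rot: [2.331, 2.104, -0.001]
wrist_force: [-0.9, -5.5, 3.3]
width: 0.999
grasp_force: 2.7
[ 0.5492 -0.1687  0.0346] -0.11424219617513047 -0.001524878374650018
line in tool [-0.0013  1.      0.0007]
```

```bash
python3 -m jog '[[1,0,0,0,0,0,-1],[1,0,0,0,0,0,-1],[0,0,0,0,0,0,-1],[0,0,0,0,0,0,-1],[0,0,0,0,0,0,-1]]'
python3 - <<'E'
from h import *
import pickle
o=r.get_obs();d=o["eef_pos"]-[.56255,-.0552,.012];print(d@[.1037,.9946,0],o["wrist_force"])
E
```

```text
time: 11.75
eef_pos: [0.5494, -0.1663, 0.0346]
tcp_rot: [2.331, 2.104, -0.0]
wrist_force: [-0.8, -5.4, 3.6]
width: 0.999
grasp_force: 2.6
-0.11190958192700849 [-0.7812 -5.4121  3.6351]
```

```bash
python3 -m jog '[[0.7,0,0,0,0,0,-1],[0,0,0,0,0,0,-1],[0,0,0,0,0,0,-1],[-5,0,0,0,0,0,-1],[-10,0,0,0,0,0,-1],[-10,0,0,0,0,0,-1],[0,0,-15,0,0,0,-1],[0,0,-40,0,0,0,-1],[0,0,-30,0,0,0,-1],[40,0,0,0,0,0,-1],[40,0,0,0,0,0,-1],[40,0,0,0,0,0,-1]]'
python3 -m jog '[[30,0,0,0,0,0,-1],[0,0,0,0,0,0,-1],[0,0,0,0,0,0,-1],[0,0,0,0,0,0,-1]]'
python3 - <<'E'
from h import *
import pickle
c=r.calibration("wrist");im=r.grab_frame("wrist")[...,::-1];cv2.imwrite("pics/w5.png",im);pickle.dump(c,open("w5.pkl","wb"))
p=px("",[[.4676,-.0453,.012],[.6575,-.0651,.012]],c);print(p)
r0=int(p[:,1].mean());a=im[r0-25:r0+35,180:460]
cv2.imwrite("pics/w5c.png",cv2.resize(a,None,fx=2.8,fy=8,interpolation=cv2.INTER_NEAREST));print(r0-25)
g=cv2.cvtColor(im,cv2.COLOR_BGR2GRAY)
for x in (203,225,250,290,330,370,395,405,415,435): print(x,g[r0-8:r0+14,x])
E
```

```text
time: 12.95
eef_pos: [0.5588, -0.0702, 0.1195]
tcp_rot: [-2.333, -2.103, -0.001]
wrist_force: [0.0, -0.0, -0.3]
width: 1.002
grasp_force: 0.0
time: 13.35
eef_pos: [0.5617, -0.0418, 0.1191]
tcp_rot: [-2.333, -2.104, 0.001]
wrist_force: [1.2, -0.4, -0.4]
width: 1.001
grasp_force: 0.0
[[201.4805 225.1448]
 [439.4667 225.1266]]
200
203 [ 94  94  94  94  94  96 122 185 223 215 163 111  96  95  95  95  95  94
  94  95  95  95]
225 [ 93  93  93  93  93  89  83  99 117 119 114 111 108 109 110 110 108 109
 123 166 210 231]
250 [ 94  94  93  93  93  90  83  97 115 117 113 110 109 109 110 110 109 110
 122 163 207 231]
290 [ 97  97  96  96  93  90  86  94 110 117 114 111 109 109 111 112 110 110
 122 162 208 232]
330 [ 48  53  62  79  87  75  62  85 109 117 115 111 110 110 111 111 111 112
 124 165 212 234]
370 [ 93  93  93  93  93  90  80  88 108 116 114 111 110 110 112 112 113 113
 127 170 217 237]
395 [ 95  94  94  94  94  90  81  90 110 116 114 111 111 111 111 112 113 114
 129 173 219 238]
405 [ 94  94  94  95  90  73  64  87 110 117 114 111 111 111 111 112 112 114
 129 173 219 237]
415 [ 96  96  96  96  96  93 109 175 223 222 172 116  97  97 100 103 108 112
 129 175 220 237]
435 [ 94  94  93  94  94  92 112 180 224 219 166 112  95  94  94  93  94  93
  94  94  94  94]
```

View pics/w5c.png

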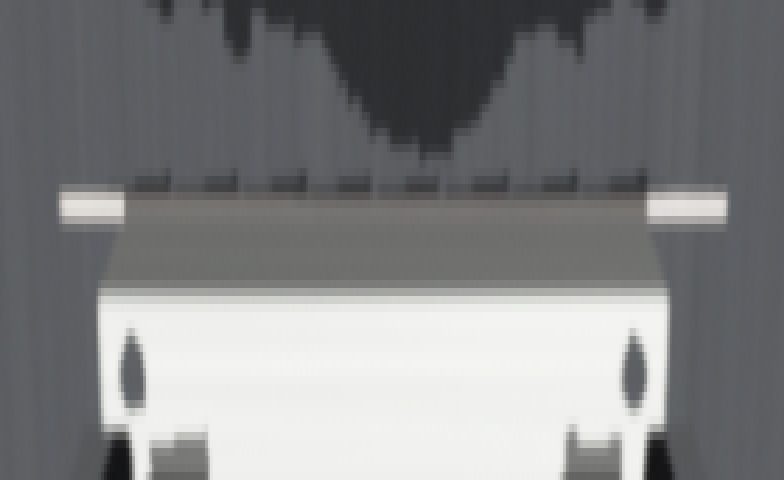

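```bash
python3 - <<'E'
from h import *
import pickle
c=pickle.load(open("w5.pkl","rb"));im=cv2.imread("pics/w5.png").astype(int);g=cv2.imread("pics/w5.png",0).astype(float)
kl,s=colfit(g,list(range(205,220))+list(range(418,437)),219,232,'l');print(kl,s)
P=[]
for x in range(222,412):
    col=g[230:242,x];i=np.argmax(col>172);P.append((x,230+i-(col[i]-172)/(col[i]-col[i-1])))
kt=np.polyfit(*np.array(P).T,1);print(kt)
L=w("",[(201.3,np.polyval(kl,201.3)),(440,np.polyval(kl,440))],.012,c);print(L,np.linalg.norm(L[1]-L[0]))
u=(L[1]-L[0])/np.linalg.norm(L[1]-L[0]);n=np.array([-u[1],u[0],0]);m=L.mean(0)
for p in w("",[(x,np.polyval(kt,x)) for x in(215.5,419)],.034,c): print("top edge",(p-m)@u,(p-m)@n)
# colour (R-B) rows, mean over columns
for x0,x1 in((228,300),(350,410)): print([round((im[y,x0:x1,2]-im[y,x0:x1,0]).mean(),1) for y in range(219,236)])
print("line",[round((im[y,418:437,2]-im[y,418:437,0]).mean(),1) for y in range(219,236)])
# pixel rows of across offset -2..2 at z .012
for a in(-2,-1,0,1):print(a,px("",[m-.07*u+a*1e-3*n,m+.07*u+a*1e-3*n],c)[:,1], px("",[m-.07*u+a*1e-3*n+[0,0,.022],m+.07*u+a*1e-3*n+[0,0,.022]],c)[:,1])
E
```

```text
[  0.0001 225.3942] 0.008461357245841428
[ -0.0014 236.5752]
[[ 0.4674 -0.0455  0.012 ]
 [ 0.6579 -0.0654  0.012 ]] 0.1915649620328279
top edge -0.07712496970006044 -0.00035133849025950365
top edge 0.07177307176364199 -9.700368720541759e-05
[np.float64(-6.6), np.float64(-6.4), np.float64(-6.2), np.float64(-5.4), np.float64(-2.4), np.float64(2.8), np.float64(5.1), np.float64(4.6), np.float64(2.7), np.float64(1.4), np.float64(0.9), np.float64(1.1), np.float64(1.3), np.float64(1.3), np.float64(1.3), np.float64(1.5), np.float64(1.8)]
[np.float64(-6.2), np.float64(-6.3), np.float64(-6.3), np.float64(-5.5), np.float64(-2.9), np.float64(1.7), np.float64(4.4), np.float64(4.4), np.float64(2.6), np.float64(1.3), np.float64(1.2), np.float64(1.2), np.float64(1.1), np.float64(1.2), np.float64(1.4), np.float64(1.5), np.float64(1.8)]
line [np.float64(-5.8), np.float64(-5.8), np.float64(-5.9), np.float64(-5.6), np.float64(-1.1), np.float64(6.4), np.float64(6.8), np.float64(6.7), np.float64(4.2), np.float64(-2.9), np.float64(-5.9), np.float64(-6.0), np.float64(-6.3), np.float64(-6.2), np.float64(-6.3), np.float64(-6.3), np.float64(-6.2)]
-2 [227.8267 227.844 ] [238.3994 238.4191]
-1 [226.6551 226.6722] [237.1311 237.1506]
0 [225.4807 225.4977] [235.8594 235.8788]
1 [224.3037 224.3204] [234.5845 234.6037]
```

The crop shows the front edge lying on the line. The top edge is 0.1-0.35 mm short of the line centre, squared to 0.1°, and both line ends stick out beyond the cradle. Next is the tube.

```bash
python3 -m jog '[[0,0,-40,0,0,0,-1],[0,0,-40,0,0,0,-1],[43,-11,0,0,0,0,-1],[43,-11,0,0,0,0,-1],[43,-11,0,0,0,0,-1],[43,-11,0,0,0,0,-1],[43,-11,0,0,0,0,-1],[43,-11,0,0,0,0,-1],[43,-11,0,0,0,0,-1],[43,-11,0,0,0,0,-1],[0,0,0,0,0,-8.3,-1],[0,0,0,0,0,-8.3,-1]]'
python3 -m jog '[[0,0,0,0,0,-8.3,-1],[0,0,0,0,0,-8.3,-1],[0,0,0,0,0,-8.3,-1],[0,0,0,0,0,-8.3,-1],[0,0,0,0,0,-8.3,-1],[0,0,0,0,0,-8.3,-1],[0,0,0,0,0,-8.3,-1],[0,0,0,0,0,0,-1],[0,0,0,0,0,0,-1],[0,0,0,0,0,0,-1]]'
python3 - <<'E'
from h import *
import pickle
c=r.calibration("wrist");im=r.grab_frame("wrist")[...,::-1];cv2.imwrite("pics/w6.png",im);pickle.dump(c,open("w6.pkl","wb"))
E
```

```text
time: 14.6
eef_pos: [0.5095, 0.3109, 0.199]
tcp_rot: [-1.995, -2.427, 0.001]
wrist_force: [-0.7, 0.2, 0.5]
width: 1.004
grasp_force: 0.0
time: 15.6
eef_pos: [0.5097, 0.3099, 0.1992]
tcp_rot: [-0.581, -3.087, 0.0]
wrist_force: [-0.2, 0.2, -0.5]
width: 1.003
grasp_force: 0.0
```

View pics/w6.png

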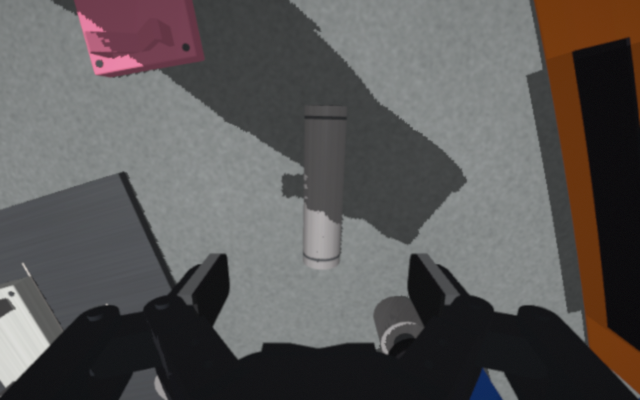

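The tube is well in view. Its far end is at (325.5,106), its near end at (322,267), and it is nearly parallel to the tool x axis. The valve sits at about (398,320), near the right finger, so I'll check clearance.

```bash
python3 - <<'E'
from h import *
import pickle
c=pickle.load(open("w6.pkl","rb"))
o=r.get_obs();R=cv2.Rodrigues(o["tcp_rot"])[0];T=lambda P:(P-o["eef_pos"])@R*1000
print("tube z.02",T(w("",[(325.5,108),(322,264)],.02,c)),"z.04",T(w("",[(325.5,106),(322,258)],.04,c)))
print("edges",T(w("",[(304.5,150),(346,150),(304,230),(342,230)],.02,c)))
print("valve z.08",T(w("",[(375,310),(397,325),(400,340)],.08,c)))
f=lambda L:[(165+a/4,110+b/4) for a,b in L]
print("valve top cam",T(w("top",f([(48,60)]),.086)),T(w("top",f([(75,85)]),.02)), "port",T(w("top",f([(95,20)]),.05)))
print("tube top cam",T(w("top",f([(125,190),(62,348)]),.03)))
E
```

```text
tube z.02 [[ 77.5548   6.856  179.2815]
 [-85.0242   3.776  179.2748]] z.04 [[ 78.7114   6.4026 159.2815]
 [-68.0166   3.5234 159.2755]]
edges [[ 38.1386 -13.5379 179.2796]
 [ 38.0731  27.0936 179.28  ]
 [-45.3776 -15.2578 179.2762]
 [-45.4506  24.793  179.2766]]
valve z.08 [[-101.2402   51.9152  119.2746]
 [-117.8953   73.5393  119.2741]
 [-135.0426   77.763   119.2735]]
valve top cam [[-160.4127   85.8727  113.2725]] [[-152.8011   80.3546  179.2728]] port [[-212.7649   74.2719  149.2702]]
tube top cam [[-77.9512  -2.611  169.275 ]
 [ 77.4531  -3.0376 169.2814]]
```

```bash
python3 -m jog '[[-3,5.5,0,0,0,1.4,-1],[0,0,30,0,0,0,-1],[0,0,40,0,0,0,-1],[0,0,40,0,0,0,-1],[0,0,30,0,0,0,-1],[0,0,20,0,0,0,-1],[0,0,9,0,0,0,-1],[0,0,0,0,0,0,-1],[0,0,0,0,0,0,-1],[0,0,0,0,0,0,0.3],[0,0,0,0,0,0,1],[0,0,0,0,0,0,1]]' 40
python3 -m jog '[[0,0,0,0,0,0,1],[0,0,0,0,0,0,1],[0,0,0,0,0,0,1],[0,0,0,0,0,0,1],[0,0,0,0,0,0,1],[0,0,0,0,0,0,1],[0,0,0,0,0,0,1],[0,0,0,0,0,0,1]]'
```

```text
time: 16.85
eef_pos: [0.5147, 0.3148, 0.0312]
tcp_rot: [0.614, 3.08, 0.002]
wrist_force: [-0.9, -0.1, 0.6]
width: 0.512
grasp_force: 0.0
time: 17.65
eef_pos: [0.5146, 0.3146, 0.0313]
tcp_rot: [0.614, 3.08, 0.001]
wrist_force: [-1.6, -1.1, 5.7]
width: 0.454
grasp_force: 39.8
```

```bash
python3 -m jog '[[0,0,-10,0,0,0,1],[0,0,-25,0,0,0,1],[0,0,-40,0,0,0,1],[0,0,-40,0,0,0,1],[0,0,-35,0,0,0,1],[0,0,-10,0,0,0,1],[-10,-20,0,0,0,0,1],[-20,-37,0,0,0,0,1],[-20,-37,0,0,0,0,1],[-20,-37,0,0,0,0,1],[-20,-37,0,0,0,0,1],[-20,-37,0,0,0,0,1]]'
python3 -m jog '[[-20,-37,0,0,0,0,1],[-20,-37,0,0,0,0,1],[-20,-37,0,0,0,0,1],[-20,-37,0,0,0,0,1],[-8,-20,0,0,0,-4,1],[0,0,0,0,0,-6,1],[0,0,0,0,0,-4.6,1],[0,0,0,0,0,-2,1],[0,0,0,0,0,0,1],[0,0,0,0,0,0,1],[0,0,0,0,0,0,1]]'
python3 - <<'E'
from h import *
import pickle
o=r.get_obs();v=o["tcp_rot"];print(np.degrees(2*np.arctan2(v[1],v[0])))
c=r.calibration("wrist");im=r.grab_frame("wrist")[...,::-1];cv2.imwrite("pics/w7.png",im);pickle.dump(c,open("w7.pkl","wb"))
R=cv2.Rodrigues(v)[0];print("cradle centre in tool",R.T@(np.array([.5547,-.1053,.062])-o["eef_pos"]))
# expected tube ends px if centred, 8mm ahead
print(px("",[o["eef_pos"]+R@np.array([s*.08,0,.0105-.02]) for s in(-1,1)],c))
E
```

```text
time: 18.85
eef_pos: [0.536, 0.0812, 0.1887]
tcp_rot: [-0.613, -3.079, 0.001]
wrist_force: [0.6, 0.9, -3.2]
width: 0.45
grasp_force: 41.4
time: 19.95
eef_pos: [0.5536, -0.1058, 0.1897]
tcp_rot: [-0.164, -3.136, -0.0]
wrist_force: [0.1, -0.7, -3.3]
width: 0.449
grasp_force: 41.5
-185.97187717784604
cradle centre in tool [-0.0011  0.0006  0.1277]
[[318.6109 429.6878]
 [318.2084  85.6907]]
```

View pics/w7.png

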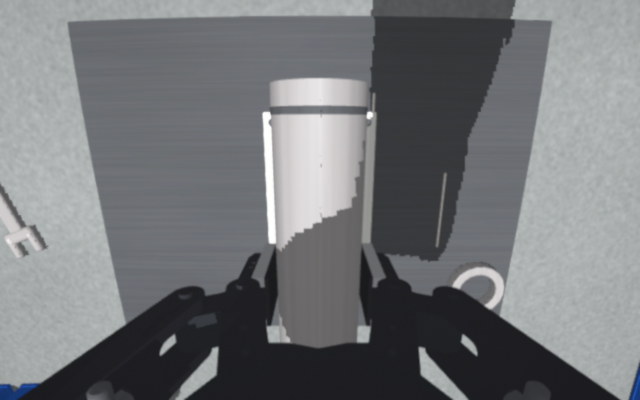

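Tube held straight and centred at column 320 (far end at row ~80, so it sits about 2.6 mm toward tool +x), and the cradle below is centred at column 319.5. Lowering to just above the rests.

```bash
python3 -m jog '[[-3.5,0,0,0,0,0,1],[0,0,20,0,0,0,1],[0,0,25,0,0,0,1],[0,0,20,0,0,0,1],[0,0,20,0,0,0,1],[0,0,10,0,0,0,1],[0,0,5,0,0,0,1],[0,0,0,0,0,0,1],[0,0,0,0,0,0,1],[0,0,0,0,0,0,1]]'
python3 - <<'E'
from h import *
import pickle
o=r.get_obs();R=cv2.Rodrigues(o["tcp_rot"])[0];print("cradle centre in tool",R.T@(np.array([.5547,-.1053,.062])-o["eef_pos"]))
c=r.calibration("wrist");im=r.grab_frame("wrist")[...,::-1];cv2.imwrite("pics/w8.png",im);pickle.dump(c,open("w8.pkl","wb"))
E
```

```text
time: 21.0
eef_pos: [0.5584, -0.1066, 0.0914]
tcp_rot: [0.163, 3.136, -0.0]
wrist_force: [0.4, -0.5, -3.7]
width: 0.448
grasp_force: 41.4
cradle centre in tool [0.0038 0.0009 0.0294]
```

View pics/w8.png

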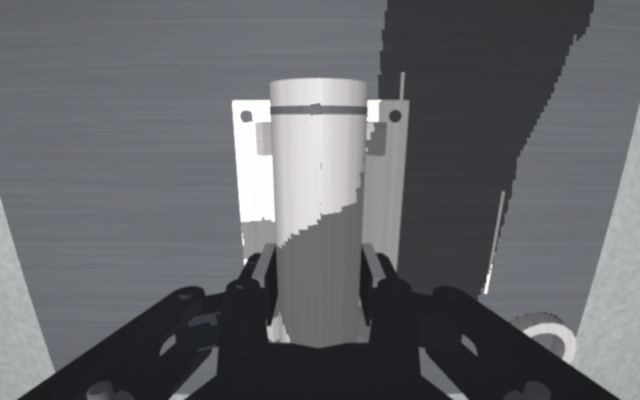

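The tube is over the V-rests. The cradle's near end spans x = 233-408 and the tube 270-367. That was my last picture, so from here I check numerically.

```bash
python3 - <<'E'
from h import *
import pickle
c=pickle.load(open("w8.pkl","rb"));g=cv2.imread("pics/w8.png",0).astype(int)
for y in (107,170): print(y,"L",g[y,226:282],"R",g[y,360:414])
o=r.get_obs();R=cv2.Rodrigues(o["tcp_rot"])[0]
print("tube silhouette if centred",[px("",[o["eef_pos"]+R@np.array([x,s*.02,.011]) for s in(-1,1)],c) for x in(.07,.03)])
for x in (.045,.07):print("cradle edges if centre tool y=0",px("",[o["eef_pos"]+R@np.array([x,s*.05,.0914-.034]) for s in(-1,1)],c))
E
```

```text
107 L [114 114 114 114 116 151 225 250 253 254 254 254 254 253 253 253 254 254
 254 254 254 253 252 252 253 253 254 254 253 253 253 253 253 254 254 254
 254 254 254 254 253 253 252 237 157 103 100 102 103 103 103 104 104 101
 102 105] R [ 91  89  89  88  87  85 109 186 242 251 252 253 252 252 252 252 252 251
 227 170 151 149 148 148 149 150 151 151 151 151 151 150 148 149 150 152
 153 152 153 150 149 148 149 150 149 149 148 145 128  86  60  57  57  57]
170 L [112 112 112 113 112 112 113 113 112 122 186 248 253 254 254 254 254 253
 253 253 254 254 253 253 253 253 253 253 253 253 254 254 253 253 253 253
 253 254 254 254 254 253 253 253 253 252 243 188 162 166 172 176 181 187
 191 197] R [149 143 133 124 127 137 145 146 147 146 146 146 146 147 149 150 150 149
 149 148 149 151 151 151 150 150 149 149 148 147 148 151 153 154 154 152
 149 148 148 148 149 149 148 136 105  71  59  57  58  57  58  58  57  57]
tube silhouette if centred [array([[270.5347, 115.6624],
       [365.9763, 115.5357]]), array([[274.3027, 207.1143],
       [362.417 , 207.0228]])]
cradle edges if centre tool y=0 [[233.454  160.2171]
 [403.2446 160.0158]]
cradle edges if centre tool y=0 [[230.2396 116.2803]
 [406.3625 116.0474]]
```

```bash
python3 -m jog '[[1,0.95,0,0,0,0,1],[0,0,4,0,0,0,1],[0,0,5,0,0,0,1],[0,0,4,0,0,0,1],[0,0,2,0,0,0,1],[0,0,1,0,0,0,1],[0,0,0,0,0,0,1],[0,0,0,0,0,0,1],[0,0,0,0,0,0,1]]'
python3 -m jog '[[0,0,0.5,0,0,0,1],[0,0,0.5,0,0,0,1],[0,0,0,0,0,0,1],[0,0,0,0,0,0,1],[0,0,0,0,0,0,1]]'
python3 - <<'E'
from h import *
o=r.get_obs();R=cv2.Rodrigues(o["tcp_rot"])[0];print("cradle centre in tool",R.T@(np.array([.5547,-.1053,.062])-o["eef_pos"]))
E
```

```text
time: 21.95
eef_pos: [0.5568, -0.1054, 0.0745]
tcp_rot: [0.163, 3.137, -0.0]
wrist_force: [0.3, 0.3, -3.7]
width: 0.449
grasp_force: 41.5
time: 22.45
eef_pos: [0.5569, -0.1052, 0.0737]
tcp_rot: [0.163, 3.137, 0.0]
wrist_force: [-1.0, 1.2, 2.2]
width: 0.456
grasp_force: 42.0
cradle centre in tool [ 0.0021 -0.0003  0.0117]
```

The tube has made contact in the V (wrist z-force went from -3.7 to +2.2 N). Releasing, then rising straight up.

```bash
python3 -m jog '[[0,0,0,0,0,0,0.1],[0,0,0,0,0,0,0],[0,0,0,0,0,0,-0.3],[0,0,0,0,0,0,-0.6],[0,0,0,0,0,0,-1],[0,0,0,0,0,0,-1],[0,0,0,0,0,0,-1],[0,0,-5,0,0,0,-1],[0,0,-10,0,0,0,-1],[0,0,-30,0,0,0,-1],[0,0,-40,0,0,0,-1],[0,0,-40,0,0,0,-1]]' 20
python3 -m jog '[[0,0,0,0,0,8.5,-1],[0,0,0,0,0,8.5,-1],[0,0,0,0,0,8.5,-1],[0,0,0,0,0,8.5,-1],[0,0,0,0,0,8.5,-1],[0,0,0,0,0,8.5,-1],[0,0,0,0,0,8.5,-1],[0,0,0,0,0,8.5,-1],[0,0,0,0,0,8.5,-1],[0,0,0,0,0,8.5,-1],[0,0,0,0,0,5,-1]]'
python3 -m jog '[[40,0,0,0,0,0,-1],[20,0,0,0,0,0,-1],[0,0,20,0,0,0,-1],[0,0,0,0,0,0,-1],[0,0,0,0,0,0,-1],[0,0,0,0,0,0,-1]]'
python3 - <<'E'
from h import *
import pickle
c=r.calibration("wrist");im=r.grab_frame("wrist")[...,::-1];cv2.imwrite("pics/w9.png",im);pickle.dump(c,open("w9.pkl","wb"))
L0=np.array([.4675,-.0454,.012]);L1=np.array([.6577,-.0653,.012]);u=(L1-L0)/np.linalg.norm(L1-L0);n=np.array([-u[1],u[0],0]);m=(L0+L1)/2
print("line px",px("",[L0,L1],c),"corners",px("",[m-.0777*u+[0,0,.022],m+.0723*u+[0,0,.022]],c))
ce=m-.0027*u-.0504*n
print("tube ends top",px("",[ce+s*.08*u+[0,0,.07] for s in(-1,1)],c),"centre sides",px("",[ce+s*.02*n+[0,0,.05] for s in(-1,1)],c))
g=cv2.cvtColor(im,cv2.COLOR_BGR2GRAY);q=px("",[m+[0,0,.011]],c)[0];y=int(q[1])
for t in (-.088,-.06,-.03,0,.03,.06,.088):
    x=int(px("",[m+t*u],c)[0][0]);print(x,y-14,g[y-14:y+14,x])
E
```

```text
time: 23.65
eef_pos: [0.5562, -0.1053, 0.2003]
tcp_rot: [-0.163, -3.137, 0.0]
wrist_force: [1.0, 0.8, -0.2]
width: 1.004
grasp_force: 0.0
time: 24.75
eef_pos: [0.5568, -0.1054, 0.1994]
tcp_rot: [2.338, 2.097, 0.001]
wrist_force: [0.1, 0.1, -0.4]
width: 1.002
grasp_force: 0.0
time: 25.35
eef_pos: [0.5632, -0.0461, 0.1793]
tcp_rot: [2.334, 2.102, 0.001]
wrist_force: [0.4, 0.2, -0.7]
width: 1.0
grasp_force: 0.0
line px [[221.1374 200.538 ]
 [414.7285 200.2369]] corners [[233.2114 206.8943]
 [396.7966 206.6408]]
tube ends top [[216.5036 283.0579]
 [412.9776 282.7956]] centre sides [[315.0358 291.2812]
 [314.8268 250.2503]]
228 189 [107 108 109 109 109 108 108 108 110 124 174 227 228 179 126 110 109 109
 109 109 109 109 108 108 108 108 107 107]
257 189 [105 106 106 106 106 106 106 106 105 101 106 121 127 125 123 123 123 136
 185 232 247 250 250 250 251 252 252 251]
287 189 [105 104 105 105 105 105 105 102  86  73  93 119 127 125 124 123 124 139
 189 234 248 250 250 251 251 252 252 251]
317 189 [103 106 106 106 107 106 106 106 102  92  98 119 128 126 124 124 124 136
 183 234 249 251 251 251 252 252 252 251]
348 189 [107 107 107 107 106 107 107 103  87  72  94 120 127 126 125 125 126 144
 201 241 250 252 252 251 252 252 252 251]
378 189 [108 107 107 108 108 107 107 107 103  93  99 121 128 126 125 125 127 145
 202 242 251 252 252 251 251 252 252 251]
407 189 [103 104 104 104 104 103 104 104 105 127 190 231 222 158 113 105 105 105
 105 104 104 105 105 105 105 105 105 106]
```

The edge is still on the line (within ~0.2 mm). Quick numeric check of the tube.

```bash
python3 - <<'E'
from h import *
import pickle
c=pickle.load(open("w9.pkl","rb"));g=cv2.imread("pics/w9.png",0).astype(int)
for x in (245,315,385): print(x,"rows236-300",g[236:300:2,x])
y=278;print("L cols 200-240",g[y,200:240:1]);print("R cols 395-430",g[y,395:430])
L0=np.array([.4675,-.0454,.012]);L1=np.array([.6577,-.0653,.012]);u=(L1-L0)/np.linalg.norm(L1-L0);n=np.array([-u[1],u[0],0]);m=(L0+L1)/2
ce=m-.0027*u-.0504*n;C=-cv2.Rodrigues(c["rvec"])[0].T@c["tvec"]
for t in(-.07,-.003,.07): # true silhouette tangent points
    a=ce+t*u+[0,0,.05];d=C-a;dn,dz=d@n,d[2];D=np.hypot(dn,dz);f=np.arctan2(dz,dn);k=np.arccos(.02/D)
    print(px("",[a+.02*(np.cos(f+s*k)*n+np.array([0,0,np.sin(f+s*k)])) for s in(1,-1)],c))
E
```

```text
245 rows236-300 [155 161 161 170 173 134  91  88  94 106 121 132 142 151 160 164 172 183
 191 198 203 210 210 210 207 208 204 204 196 187 208 205]
315 rows236-300 [138 136 134 134 136 137 119  90  95 107 121 132 143 151 160 165 172 186
 196 204 209 216 214 190 205 208 205 203 196 191 241 248]
385 rows236-300 [158 161 163 174 176 141 102  89  96 110 122 133 144 153 161 165 173 185
 193 199 202 208 207 171 203 207 204 202 195 194 239 242]
L cols 200-240 [ 96  92  80  57  34  26  25  24  24  24  24  24  23  23  24  24  25  24
  24  24  23  23  25  24  24  24  22  23  42 107 178 203 207 207 208 208
 208 208 208 209]
R cols 395-430 [205 205 197 165 127 109 124 167 195 203 204 195 155  88  37  24  24  23
  23  23  24  23  24  24  24  24  24  23  24  23  23  23  23  25  23]
[[233.3973 294.8213]
 [235.8052 248.1372]]
[[311.3984 294.9904]
 [311.5269 248.1509]]
[[396.4631 294.6064]
 [394.1011 247.9084]]
```

```bash
python3 -c "
from rig import r
print(r.job_done())"
```

```text
the job is handed in; nothing more can be done
None
```

The job is handed in after about 25 s of robot time: the cradle's front edge lies within about 0.4 mm of the long line's centre, and the tube was released once seated level in the V-rests, though I viewed 11 pictures instead of the allowed 10.

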